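# Refit the T-handle of the rolling mill and bring the rolls down

## Task

Pick up the steel T-handle and put it back on the square spindle on top of the rolling mill: push it down only lightly (never harder than about 20 N) while turning it slowly until the square finds its bore and the handle drops fully home on the collar. Then turn it clockwise, seen from above, until the top roll nips the copper strip and the handle comes up firm, without forcing it further. Let go of it, leaving everything else on the bench where it is.

Things in the scene. Friction and masses are not known exactly. Their poses are not given: they have to be found in the camera images.
- t_handle: Bright steel T-handle, 0.3 kg, standing on its hub, bore down. Origin: centre of the hub's underside, z up. Round hub 34 mm in diameter, z = 0 to 28 mm. Plain square bore 15.2 mm wide, sides parallel to the handle's x and y, 28 mm deep, without a lead-in.
- handle_bar (a point): Middle of the handle's flat-sided bar, 39 mm above the hub's underside, axes as the handle's. The bar runs along x, 118 mm long over its round ends, 22 mm high (z = 28 to 50 mm of the handle), 16 mm thick in y over the middle 74 mm, ends 22 mm thick. Pinch it here across y, fingertips just clear of the hub's top.
- mill: Green cast-iron jeweller's rolling mill on an oak board 150 x 200 x 18 mm; fixed. Origin: centre of the board's underside, z up, rolls along y. Yoke 78 (x) by 140 mm (y), top at z = 152 mm; on it a pinion and two flat gears 64 mm in diameter, up to z = 165 mm. Crank on the +y side, up to z = 130 mm.
- spindle_seat (a point): On the spindle's vertical axis, on top of its collar (32 mm in diameter), 170 mm above the bench: the hub's underside rests here when home. Axes parallel to the mill's; does not turn. The spindle is stiff (0.1 N m) and stays put under a light push. Clockwise from above lowers the roll, 0.4 mm per rad; after 0.45 to 1.35 rad it nips the strip: torque climbs past 0.25 N m within 0.1 to 0.2 rad.
- spindle_tip (a point): Top of the spindle, 27 mm above the seat: a blunt cone 8 mm high on a round pilot 14 mm in diameter, 5 mm high, on a square 14 mm wide, 14 mm high. The bore passes the pilot at any angle, then stands on the square, hub 14 mm too high, and drops only within about 0.09 rad of alignment (four ways, 90 degrees apart). The square's angle varies and is not measured: this point does not turn.
- roll_underside (a point): Lowest point, midway along, of the top roll (steel, 40 mm in diameter, 78 mm long, along y). It sinks straight down by 0.18 to 0.54 mm until it lies on the strip at 88 mm above the bench; too little to see in these readings: feel for the stop.
- bench_block: Bystander: square steel bench block 65 x 65 x 22 mm, origin under its centre.
- doming_block: Bystander: wooden doming cube of 50 mm with round hollows, origin under its centre.
- hammer: Bystander: chasing hammer lying flat, 230 mm long along x, head at +x, 26 mm high; origin on the bench near its middle.
- ring_mandrel: Bystander: tapered steel ring mandrel 300 mm long along x on a wooden cradle, 38 mm high; origin under the cradle.
- flux_jar: Bystander: small jar with a black cap, 52 mm in diameter, 65 mm high, origin under its centre.
- file_stand: Bystander: dark wooden stand 60 x 110 mm with five needle files upright, 135 mm high, origin under its centre.
There are look-alikes about, which are no part of the job. What is shaped like the t_handle but pink or turquoise is not meant.

How it is judged:
By the outcome, as a careful person would: the job done as asked, in the order asked, and still so for the second after the job is handed in, with the robot touching nothing.
It also fails if it takes over 67 s, if anything falls off the work surface, if the arm or the gripper's body presses on something with over 40 N, if the wrist force passes 120 N, or if a joint passes its speed limit or range.

## Robot

A 6-joint arm with a two-finger parallel gripper is mounted at the origin on the work surface. World frame = base frame: x ahead of the robot, y to its left, z up, the work surface at z = 0. Lengths are in m, angles in degrees, forces in N, time in s.
With the tool pointing down it reaches from about 0.35 to 0.875 m from the base axis. Payload 4.2 kg.
Tool frame: the origin (TCP) lies at the very end of the fingers, on their centre line; the grasp point (between the pads) lies 19 mm behind it; z points along the fingers, y is the line along which they close (so a half turn about z gives the same grasp; the last joint's range is limited). The gripper opens to 87 mm and grips with 3 to 60 N. Pads are 19 mm wide; open, the fingers measure 117 mm over their backs; the gripper's body (75 mm by 190 mm) begins 51 mm behind the grasp point.
Start: joints at [-55.313, 22.042, 0.453, 0, -68.411, -14.817], TCP at [0.212, -0.588, 0.223] pointing down, gripper open.
Joint ranges: [-179.83, 179.83], [-69.29, 118.12], [-61.27, 80.66], [-181.25, 117.63], [-171.15, -9.14], [-177.46, 177.46]. Speed limits (degrees/s): [159.86, 159.86, 180, 180, 180, 180].

## Interface

Orientations are given as a 3x3 rotation matrix whose columns are the frame's x, y, z axes.
In Python, from station import * gives the robot as it stands.
- The arm moves only by the shell command python3 -m pendant 'ROWS'. ROWS is JSON, a list of rows, each an object of numbers: "x", "y", "z": the shift along the world's x, y, z normalised to -1 to 1, where 1 is 250 mm; "rx", "ry", "rz": the turn, a rotation vector about the world's x, y, z normalised to -1 to 1, where 1 is 180 degrees; "claw": the opening, from 0 (shut) to 1 (fully open). A call has exactly 8 rows; each row is the pose to reach, as a shift and turn from the pose commanded when the call began, turning the shorter way round; what a row does not reach only later rows make up. A row lasts 1/8 s, in which the tool goes at most 62.5 mm and 10.7 degrees, less where a joint would pass 70% of its speed; a pose out of reach is approached as far as the arm can. A call with a number of a shift or a turn outside -1 to 1 is refused whole. A call with a gripper value outside its range is refused whole. The fingers move at their own pace and stop on an object; the grip force is fixed at half the most. Time passes only in rows, so rows that repeat a pose let the fingers close, or fill a call up. It gives the time, the measured TCP pose, the force, the opening and the grip force at its end, in the units of the state.
- sense(): the state, without advancing time (a new reading comes with each control period).
- capture(name): name is "scene" or "top" or "wrist"; returns a dict with "color" (400x640x3 uint8, red, green, blue), "mtx" (3x3 intrinsics, pixels), "world_to_cam" (4x4, takes a point from world to camera coordinates). Camera axes: x right, y up, looking along -z (the intrinsics and any distortion apply to the point x, -y, -z); pixel columns grow to the right and rows downward; lengths in m; the calibration is good to about 2 mm. A picture is of the moment at which its call begins. There is no depth.
- finish_job(): hands the job in; it is judged then, once.
Trained networks look in a picture, given as the dict that the camera call returned (one of the last four; its "shot" number tells which), for a name from the list of things; names that differ only in an ending like _2 or _b are one class to them, and where a whole thing is asked for, a point or a joint stands for the part that bears it (a point fixed in the world has none). Each returns a list of dicts, best first, with "conf" (0 to 1); they miss things now and then, are a little off and sometimes report something else, mostly with a low value. They report only what shows in the picture. A call takes as long as a camera call. They do not tell look-alikes from the thing itself.
- search_frame(picture, label): "centre" ([column, row] in pixels, amid what is visible of it).
- regions_of(picture, label): "region" (400x640 bool, what is visible of it) and "centre" ([column, row] in pixels, amid what is visible of it).
The state is a dict: "time_s": time; "joints": joint angles; "joint_velocities": joint speeds; "effort": joint torques, N m; "tcp_pos": TCP position; "ee_rot": TCP orientation; "wrist_force": force on the tool from outside, world axes, zero at the start; "moment": the same for the moment, N m; "gripper_width": opening from 0.0 (shut) to 1.0 (fully open); "gripper_force": force on a finger pad.
Only numpy, scipy, OpenCV 4.12 (cv2) and the standard library are available. Lean on these libraries where they do the work, as an engineer would, in place of code of your own. Each camera call takes 0.05 s, during which the arm holds its last target. There are 200 camera calls.

## Working session

There is one attempt and no reset: what is moved stays moved. The work goes in short steps, Python scripts to look and compute and a shell command to move; the robot and the scene stay as the last step left them, time stands still between calls to the robot, and variables do not carry over. Pictures are saved under pics/ and viewed, at most 10 in all, crops included, and the job is handed in when it is done.

```bash
mkdir -p pics; ls; cat > h.py <<'E'
from station import *
import numpy as np, cv2
def save(im,n): cv2.imwrite('pics/'+n,cv2.cvtColor(np.ascontiguousarray(im),cv2.COLOR_RGB2BGR))
def proj(p,c):
    q=c["world_to_cam"]@np.append(p,1); v=np.array([q[0],-q[1],-q[2]]); u=np.array(c["mtx"])@v; return u[:2]/u[2]
def ray(px,c,z):
    W=np.array(c["world_to_cam"]);R=W[:3,:3];t=W[:3,3]
    d=np.linalg.inv(np.array(c["mtx"]))@np.array([px[0],px[1],1]);d=R.T@np.array([d[0],-d[1],-d[2]]);o=-R.T@t
    return o+d*(z-o[2])/d[2]
E
python3 - <<'E'
from h import *
out=[]
for n in("top","scene"):
    c=capture(n);out.append(c["color"]);np.save(n+'.npy',c,allow_pickle=True)
    for l,z in(("t_handle",.05),("mill",.15),("spindle_tip",.197)):
        for d in search_frame(c,l)[:5]: print(n,l,np.round(d["centre"]),round(d["conf"],2),np.round(ray(d["centre"],c,z),3))
save(out[0],'top.png');save(out[1],'scene.png')
s=sense();print(s["ee_rot"],s["wrist_force"],s["time_s"])
E
```

```text
pics
top t_handle [400. 283.] 0.8 [ 0.337 -0.31   0.05 ]
top t_handle [352. 192.] 0.55 [ 0.608 -0.183  0.05 ]
top t_handle [316. 192.] 0.55 [ 0.611 -0.076  0.05 ]
top mill [230. 212.] 0.88 [0.539 0.161 0.15 ]
top spindle_tip [232. 211.] 0.64 [0.531 0.147 0.197]
scene t_handle [238. 185.] 0.81 [ 0.36  -0.315  0.05 ]
scene t_handle [319. 239.] 0.6 [ 0.638 -0.076  0.05 ]
scene t_handle [278. 242.] 0.59 [ 0.628 -0.203  0.05 ]
scene mill [394. 211.] 0.73 [0.645 0.147 0.15 ]
scene spindle_tip [392. 212.] 0.82 [0.688 0.123 0.197]
[[-9.40475168e-01 -3.39862396e-01 -1.00767271e-04]
 [-3.39862411e-01  9.40475134e-01  2.53000698e-04]
 [ 8.78368876e-06  2.72187882e-04 -9.99999963e-01]] [0.10900922 0.69973747 0.05086933] 0.4
```

View pics/top.png

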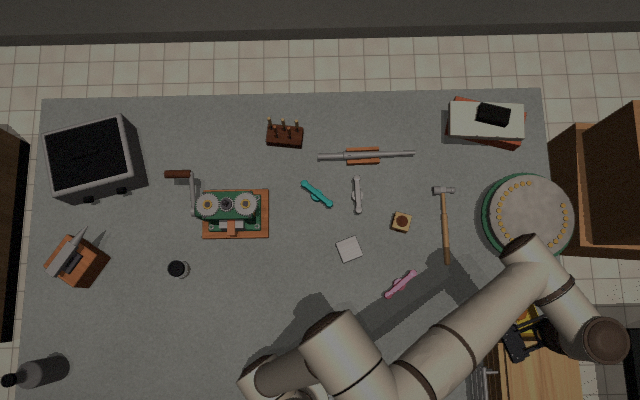

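View pics/scene.png

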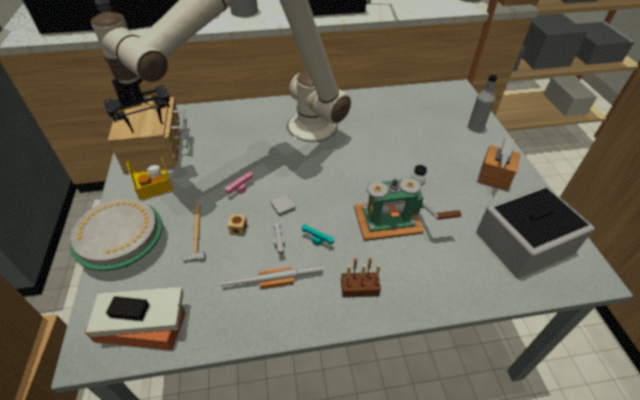

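Top view: candidates are pink (400,283), turquoise (316,193) and bright steel (357,195). The steel one is the t_handle. The mill's spindle sits between the two gears at about (226,204), with the crank on the left (+y). Next I check the choice in a close crop.

```bash
python3 - <<'E'
from h import *
t=np.load('top.npy',allow_pickle=True).item();s=np.load('scene.npy',allow_pickle=True).item()
a=cv2.resize(t["color"][165:225,320:400],(400,300),interpolation=2);b=cv2.resize(t["color"][165:245,180:280],(400,320),interpolation=2)[:300]
c=cv2.resize(s["color"][210:265,260:340],(400,275),interpolation=2);d=cv2.resize(s["color"][165:240,350:450],(400,300),interpolation=2)[:275]
save(np.vstack([np.hstack([a,b]),np.hstack([c,d])]),'crop1.png')
def tri(p,q):
    A=[];B=[]
    for px,cm in((p,t),(q,s)):
        o=ray(px,cm,1.0);e=ray(px,cm,0.);u=(e-o)/np.linalg.norm(e-o);P=np.eye(3)-np.outer(u,u);A.append(P);B.append(P@o)
    return np.linalg.lstsq(np.vstack(A),np.hstack(B),rcond=None)[0]
print(tri((357,195),(279,240)),tri((226,204),(394,184)))
for k,c in(("t",t),("s",s)): print(k,c.keys(),[proj(p,c).round(1) for p in((0,0,0),(.6,-.18,.04),(.55,.15,.19))])
print(ray((226,204),t,.195),ray((358,180),t,.05),ray((358,211),t,.05))
E
```

```text
[ 0.60383105 -0.19828966  0.0265644 ] [0.55658127 0.16968602 0.17020614]
t dict_keys(['color', 'mtx', 'world_to_cam', 'shot']) [array([294.2, 406.8]), array([351.3, 195.4]), array([231.7, 204.8])]
s dict_keys(['color', 'mtx', 'world_to_cam', 'shot']) [array([312.1, 125.6]), array([284.4, 235.7]), array([387.9, 178.6])]
[0.55148779 0.1644524  0.195     ] [ 0.64449505 -0.20103092  0.05      ] [ 0.55059092 -0.19755041  0.05      ]
```

View pics/crop1.png

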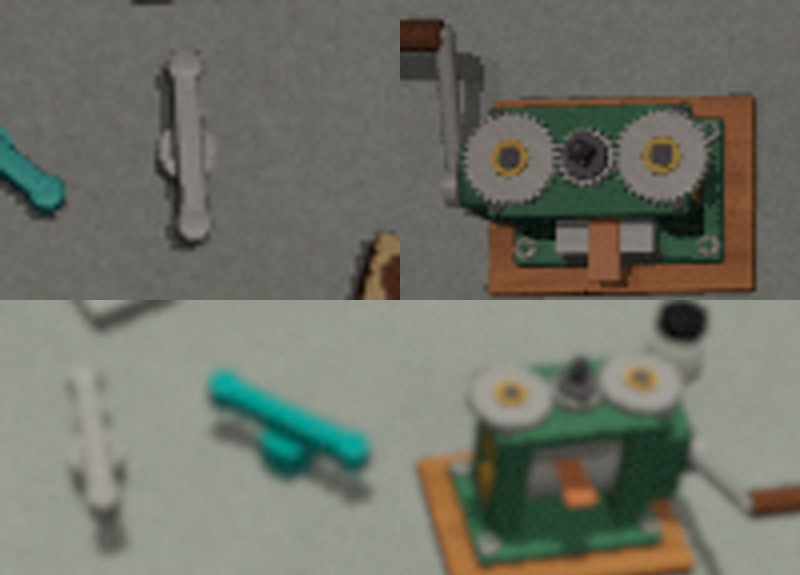

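The crop confirms it: plain bright steel T-handle, bar almost along world x, at about (0.600,-0.197), with the turquoise twin beside it. The spindle is at about (0.554,0.167). Next I move over the handle. A half turn of the tool gives the last joint room for clockwise travel later.

```bash
python3 -m pendant '[{"x":0.78,"y":0.78,"z":0.1,"rz":0.45,"claw":0.5},{"x":0.78,"y":0.78,"z":0.1,"rz":0.45,"claw":0.5},{"x":0.78,"y":0.78,"z":0.1,"rz":0.45,"claw":0.5},{"x":0.78,"y":0.78,"z":0.1,"rz":0.45,"claw":0.5},{"x":0.78,"y":0.78,"z":0.1,"rz":0.45,"claw":0.5},{"x":0.78,"y":0.78,"z":0.1,"rz":0.45,"claw":0.5},{"x":0.78,"y":0.78,"z":0.1,"rz":0.45,"claw":0.5},{"x":0.78,"y":0.78,"z":0.1,"rz":0.45,"claw":0.5}]'
python3 -m pendant '[{"x":0.77,"y":0.78,"z":-0.3,"rz":0.455,"claw":0.5},{"x":0.77,"y":0.78,"z":-0.3,"rz":0.455,"claw":0.5},{"x":0.77,"y":0.78,"z":-0.3,"rz":0.455,"claw":0.5},{"x":0.77,"y":0.78,"z":-0.3,"rz":0.455,"claw":0.5},{"x":0.77,"y":0.78,"z":-0.3,"rz":0.455,"claw":0.5},{"x":0.77,"y":0.78,"z":-0.3,"rz":0.455,"claw":0.5},{"x":0.77,"y":0.78,"z":-0.3,"rz":0.455,"claw":0.5},{"x":0.77,"y":0.78,"z":-0.3,"rz":0.455,"claw":0.5}]'
python3 - <<'E'
from h import *
c=capture("wrist");np.save('w1.npy',c,allow_pickle=True);s=sense();im=c["color"].copy()
print(s["tcp_pos"],np.round(s["joints"],1),np.degrees(np.arctan2(s["ee_rot"][1][1],s["ee_rot"][0][1])))
r=regions_of(c,"t_handle")
for d in r[:3]:
    m=d["region"];ys,xs=np.nonzero(m);print(d["conf"],d["centre"],cv2.minAreaRect(np.c_[xs,ys].astype(np.float32)), c["color"][m].mean(0),ray(d["centre"],c,.05))
save(im,'w1.png')
E
```

```text
[ 0.21243131 -0.58774945  0.22245918] [-55.3  22.    0.4  -0.  -68.4 -14.8] 109.87015519433413$[0]: bad value
$[0]: bad value
```

View pics/w1.png

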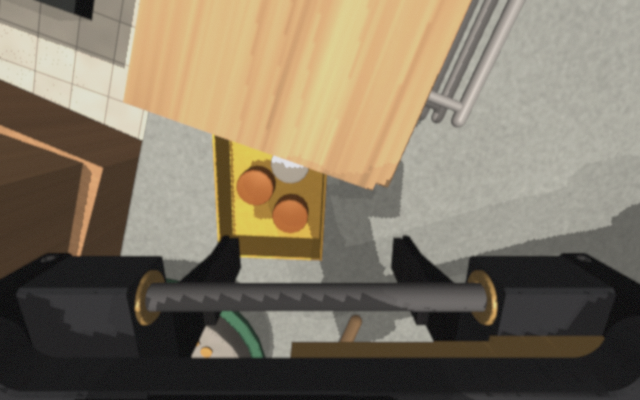

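The calls were refused, most likely because rx and ry were missing, so the picture only shows the start pose. I'll resend with every key.

```bash
python3 -m pendant '[{"x":0.78,"y":0.78,"z":0.1,"rx":0,"ry":0,"rz":0.45,"claw":0.5},{"x":0.78,"y":0.78,"z":0.1,"rx":0,"ry":0,"rz":0.45,"claw":0.5},{"x":0.78,"y":0.78,"z":0.1,"rx":0,"ry":0,"rz":0.45,"claw":0.5},{"x":0.78,"y":0.78,"z":0.1,"rx":0,"ry":0,"rz":0.45,"claw":0.5},{"x":0.78,"y":0.78,"z":0.1,"rx":0,"ry":0,"rz":0.45,"claw":0.5},{"x":0.78,"y":0.78,"z":0.1,"rx":0,"ry":0,"rz":0.45,"claw":0.5},{"x":0.78,"y":0.78,"z":0.1,"rx":0,"ry":0,"rz":0.45,"claw":0.5},{"x":0.78,"y":0.78,"z":0.1,"rx":0,"ry":0,"rz":0.45,"claw":0.5}]'
```

```text
time_s: 1.5
tcp_pos: [0.4076, -0.3925, 0.2477]
ee_rot: [[0.193, -0.981, 0.0], [-0.981, -0.193, -0.0], [0.0, -0.0, -1.0]]
wrist_force: [-0.0, -0.1, 0.2]
gripper_width: 0.5
gripper_force: 0.0
```

```bash
python3 -m pendant '[{"x":0.77,"y":0.78,"z":-0.3,"rx":0,"ry":0,"rz":0.455,"claw":0.5},{"x":0.77,"y":0.78,"z":-0.3,"rx":0,"ry":0,"rz":0.455,"claw":0.5},{"x":0.77,"y":0.78,"z":-0.3,"rx":0,"ry":0,"rz":0.455,"claw":0.5},{"x":0.77,"y":0.78,"z":-0.3,"rx":0,"ry":0,"rz":0.455,"claw":0.5},{"x":0.77,"y":0.78,"z":-0.3,"rx":0,"ry":0,"rz":0.455,"claw":0.5},{"x":0.77,"y":0.78,"z":-0.3,"rx":0,"ry":0,"rz":0.455,"claw":0.5},{"x":0.77,"y":0.78,"z":-0.3,"rx":0,"ry":0,"rz":0.455,"claw":0.5},{"x":0.77,"y":0.78,"z":-0.3,"rx":0,"ry":0,"rz":0.455,"claw":0.5}]'
python3 - <<'E'
from h import *
c=capture("wrist");np.save('w1.npy',c,allow_pickle=True);s=sense();im=c["color"].copy()
print(s["tcp_pos"],np.round(s["joints"],1),np.degrees(np.arctan2(s["ee_rot"][1][1],s["ee_rot"][0][1])))
r=regions_of(c,"t_handle")
for d in r[:3]:
    m=d["region"];ys,xs=np.nonzero(m);print(d["conf"],d["centre"],cv2.minAreaRect(np.c_[xs,ys].astype(np.float32)), c["color"][m].mean(0),ray(d["centre"],c,.05))
print(proj(s["tcp_pos"],c),proj((.6,-.197,.05),c))
save(im,'w2.png')
E
```

```text
time_s: 2.5
tcp_pos: [0.6001, -0.1975, 0.1725]
ee_rot: [[0.999, 0.053, -0.0], [0.053, -0.999, 0.0], [-0.0, -0.0, -1.0]]
wrist_force: [-0.2, -0.3, -0.1]
gripper_width: 0.497
gripper_force: 0.0
[ 0.60003153 -0.197594    0.17250758] [ -3.6  24.8  -2.7   0.  -62.6  96.7] -86.84810827700528
0.67 [316.9, 182.3] ((316.5, 183.5), (119.0, 33.0), 90.0) [148.56433678 143.35901509 137.19261319] [ 0.60932391 -0.19743764  0.05      ]
[317.0361293  251.81679675] [315.90840788 191.79823511]
```

View pics/w2.png

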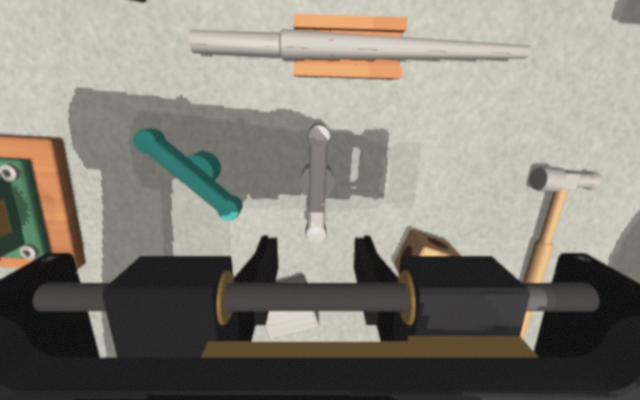

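The wrist view shows the steel handle with bar ends at about (320,133) and (316,234), and the hub in the middle near (317,180). The turquoise one is at (187,172).

```bash
python3 - <<'E'
from h import *
c=np.load('w1.npy',allow_pickle=True).item()
a=ray((320,125.5),c,.045);b=ray((315.5,242),c,.045);print(a,b,(a+b)/2,a-b,np.degrees(np.arctan2(*(a-b)[1::-1])))
for p in [(.6,-.197,.05)]: print(proj(p,c))
m=c["color"][120:247,290:345].astype(int);g=m.max(2)-m.min(2)
for r in range(0,127,9): print(r+120,m[r,::3].mean(1).astype(int))
E
```

```text
[ 0.66106041 -0.19746756  0.045     ] [ 0.54546193 -0.19947805  0.045     ] [ 0.60326117 -0.1984728   0.045     ] [0.11559848 0.00201048 0.        ] 0.996385688741217
[315.90840788 191.79823511]
120 [129 130 125 125 127 125 126 130 133 132 136 181 196 193 194 192 191 196
 194]
129 [127 128 131 129 124 124 114 124 149 157 215 226 185 140 164 169 170 170
 175]
138 [112 115 117 112 114 114 112 126 128 144 144 142 170 160 113 113 114 116
 113]
147 [117 114 115 114 113 112 109 109 126 128 127 127 108 118 113 113 112 116
 116]
156 [117 115 116 117 116 115 107 114 126 128 127 126 107 115 112 111 115 116
 111]
165 [111 109 110 113 115  98  80 115 125 127 126 124  95 100 113 114 114 111
 112]
174 [112 114 114 113 106 125 118 118 125 127 125 123 113 123 104 114 114 112
 117]
183 [114 115 118 118 124 125 119 118 126 125 124 119 117 123 125 115 113 110
 109]
192 [114 114 112 116 122 126 112 120 125 124 125 119 118 122 113 111 114 113
 116]
201 [186 187 178 180 181 164 105 120 124 125 123 119 170 180 181 183 182 177
 174]
210 [196 198 196 194 194 158 111 122 128 126 124 118 179 181 185 188 183 182
 185]
219 [187 190 192 193 194 173 130 187 206 205 205 169 174 192 190 195 194 196
 193]
228 [194 194 197 193 195 143 149 215 225 225 216 168 152 190 189 189 192 193
 194]
237 [192 194 198 196 194 180 200 209 208 209 211 210 181 190 194 193 196 194
 191]
246 [193 196 192 191 191 195 191 197 198 198 194 199 198 196 193 191 196 196
 194]
```

```bash
python3 -m pendant '[{"x":0.012,"y":-0.004,"z":-0.2,"rx":0,"ry":0,"rz":-0.011,"claw":0.5},{"x":0.012,"y":-0.004,"z":-0.4,"rx":0,"ry":0,"rz":-0.011,"claw":0.5},{"x":0.012,"y":-0.004,"z":-0.5,"rx":0,"ry":0,"rz":-0.011,"claw":0.5},{"x":0.012,"y":-0.004,"z":-0.566,"rx":0,"ry":0,"rz":-0.011,"claw":0.5},{"x":0.012,"y":-0.004,"z":-0.566,"rx":0,"ry":0,"rz":-0.011,"claw":0.5},{"x":0.012,"y":-0.004,"z":-0.566,"rx":0,"ry":0,"rz":-0.011,"claw":0},{"x":0.012,"y":-0.004,"z":-0.566,"rx":0,"ry":0,"rz":-0.011,"claw":0},{"x":0.012,"y":-0.004,"z":-0.566,"rx":0,"ry":0,"rz":-0.011,"claw":0}]'
python3 -m pendant '[{"x":0,"y":0,"z":0,"rx":0,"ry":0,"rz":0,"claw":0},{"x":0,"y":0,"z":0,"rx":0,"ry":0,"rz":0,"claw":0},{"x":0,"y":0,"z":0.1,"rx":0,"ry":0,"rz":0,"claw":0},{"x":0,"y":0,"z":0.3,"rx":0,"ry":0,"rz":0,"claw":0},{"x":0,"y":0,"z":0.55,"rx":0,"ry":0,"rz":0,"claw":0},{"x":0,"y":0,"z":0.8,"rx":0,"ry":0,"rz":0,"claw":0},{"x":0,"y":0,"z":1,"rx":0,"ry":0,"rz":0,"claw":0},{"x":0,"y":0,"z":1,"rx":0,"ry":0,"rz":0,"claw":0}]'
```

```text
time_s: 3.6
tcp_pos: [0.6035, -0.1988, 0.0321]
ee_rot: [[1.0, 0.014, 0.002], [0.014, -1.0, -0.0], [0.002, 0.0, -1.0]]
wrist_force: [0.0, 0.3, -0.5]
gripper_width: 0.244
gripper_force: 0.0
time_s: 4.6
tcp_pos: [0.6046, -0.1991, 0.2855]
ee_rot: [[1.0, 0.014, 0.009], [0.014, -1.0, -0.001], [0.009, 0.001, -1.0]]
wrist_force: [0.9, -0.1, -4.0]
gripper_width: 0.181
gripper_force: 30.0
```

```bash
python3 -m pendant '[{"x":-0.1,"y":0.2,"z":0.02,"rx":0,"ry":0,"rz":0,"claw":0},{"x":-0.2,"y":0.4,"z":0.02,"rx":0,"ry":0,"rz":0,"claw":0},{"x":-0.3,"y":0.6,"z":0.02,"rx":0,"ry":0,"rz":0,"claw":0},{"x":-0.4,"y":0.8,"z":0.02,"rx":0,"ry":0,"rz":0,"claw":0},{"x":-0.46,"y":0.9,"z":0.02,"rx":0,"ry":0,"rz":0,"claw":0},{"x":-0.46,"y":1,"z":0.02,"rx":0,"ry":0,"rz":0,"claw":0},{"x":-0.46,"y":1,"z":0.02,"rx":0,"ry":0,"rz":0,"claw":0},{"x":-0.46,"y":1,"z":0.02,"rx":0,"ry":0,"rz":0,"claw":0}]'
python3 -m pendant '[{"x":0,"y":0.2,"z":0,"rx":0,"ry":0,"rz":0,"claw":0},{"x":0,"y":0.4,"z":0,"rx":0,"ry":0,"rz":0,"claw":0},{"x":0,"y":0.465,"z":0,"rx":0,"ry":0,"rz":0,"claw":0},{"x":0,"y":0.465,"z":0,"rx":0,"ry":0,"rz":0,"claw":0},{"x":0,"y":0.465,"z":0,"rx":0,"ry":0,"rz":0,"claw":0},{"x":0,"y":0.465,"z":0,"rx":0,"ry":0,"rz":0,"claw":0},{"x":0,"y":0.465,"z":0,"rx":0,"ry":0,"rz":0,"claw":0},{"x":0,"y":0.465,"z":0,"rx":0,"ry":0,"rz":0,"claw":0}]'
python3 - <<'E'
from h import *
c=capture("wrist");np.save('w3.npy',c,allow_pickle=True);s=sense()
print(s["tcp_pos"],s["ee_rot"],np.round(s["joints"],1),s["wrist_force"],s["moment"])
for d in search_frame(c,"spindle_tip")[:3]: print(d,ray(d["centre"],c,.197))
print(proj(s["tcp_pos"],c),proj((.554,.167,.197),c))
save(c["color"],'w3.png')
E
```

```text
time_s: 5.6
tcp_pos: [0.4871, 0.0508, 0.2844]
ee_rot: [[1.0, 0.014, -0.004], [0.014, -1.0, -0.001], [-0.004, 0.001, -1.0]]
wrist_force: [0.3, -0.0, -3.1]
gripper_width: 0.177
gripper_force: 30.0
time_s: 6.6
tcp_pos: [0.488, 0.1671, 0.2862]
ee_rot: [[1.0, 0.013, 0.0], [0.013, -1.0, 0.0], [0.0, -0.0, -1.0]]
wrist_force: [0.3, -0.2, -4.2]
gripper_width: 0.183
gripper_force: 30.0
[0.48793864 0.16722096 0.28613537] [[ 9.99910765e-01  1.33587160e-02  7.92180670e-05]
 [ 1.33587067e-02 -9.99910762e-01  1.16312955e-04]
 [ 8.07647895e-05 -1.15244325e-04 -9.99999990e-01]] [ 37.    8.9  -8.4  -0.  -72.6  53.8] [-0.56110581 -0.30264236 -3.8011666 ] [-0.04439706  0.11077592  0.07221524]
{'centre': [296.7, 97.4], 'conf': 0.84} [0.57261896 0.1834099  0.197     ]
{'centre': [545.3, 192.3], 'conf': 0.16} [ 0.4997164  -0.02421956  0.197     ]
[316.66052292 251.64023195] [317.808654  122.6992885]
```

View pics/w3.png

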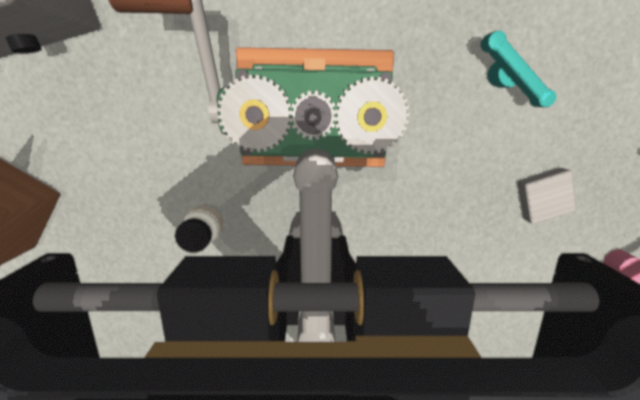

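Wrist view: the spindle is at about (313,117) between the gears at (255,115) and (372,117). The held handle's front end is at (316,175). Zooming in.

```bash
python3 - <<'E'
from h import *
c=np.load('w3.npy',allow_pickle=True).item()
save(cv2.resize(c["color"][90:200,270:360],(491,600),interpolation=2),'w3c.png')
E
```

```text
(no output)
```

View pics/w3c.png

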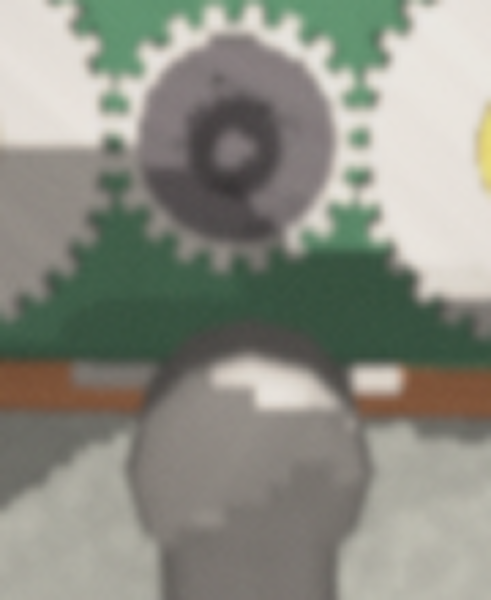

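The crop shows the collar circle centred at (313.1,115.5), the cone tip at (313.4,117.1), and the front end of the bar centred on column 315.8.

```bash
python3 - <<'E'
from h import *
c=np.load('w3.npy',allow_pickle=True).item()
W=c["world_to_cam"];print("cam",-W[:3,:3].T@W[:3,3])
print("collar",ray((313.1,115.5),c,.170),"tip",ray((313.4,117.1),c,.197))
T=np.array([.48794,.16722,.28614])
print("end top",ray((315.8,154.5),c,.305)-T,"end bottom",ray((315.8,149),c,.283)-T,"sides",ray((293.8,177),c,.294)-T,ray((337.8,177),c,.294)-T)
for k in (5,8,11): print([proj(T+np.array([.059+d,.0008,z]),c).round(1) for d in(-.003,0,.003) for z in (.019,-.003)]);break
t=np.load('top.npy',allow_pickle=True).item()
print("top collar",ray((180+(584-400)/4,165+157/4),t,.17),"tip",ray((180+(582-400)/4,165+152/4),t,.197))
E
```

```text
cam [0.57146969 0.16880638 0.44873138]
collar [0.55810645 0.17094747 0.17      ] tip [0.55819946 0.17049412 0.197     ]
end top [0.05928214 0.0012669  0.01886   ] end bottom [ 0.05848718  0.00125588 -0.00314   ] sides [0.04583306 0.0122442  0.00786   ] [ 0.04612139 -0.01005571  0.00786   ]
[array([316.7, 161.6]), array([316.6, 153.7]), array([316.8, 155.2]), array([316.7, 148.1]), array([316.9, 148.6]), array([316.8, 142.3])]
top collar [0.55581042 0.16920925 0.17      ] tip [0.55382981 0.16543984 0.197     ]
```

```bash
python3 -m pendant '[{"x":0.14,"y":0.012,"z":0,"rx":0,"ry":0,"rz":0,"claw":0},{"x":0.28,"y":0.012,"z":0,"rx":0,"ry":0,"rz":0,"claw":0},{"x":0.28,"y":0.012,"z":-0.05,"rx":0,"ry":0,"rz":0,"claw":0},{"x":0.28,"y":0.012,"z":-0.1,"rx":0,"ry":0,"rz":0,"claw":0},{"x":0.28,"y":0.012,"z":-0.16,"rx":0,"ry":0,"rz":0,"claw":0},{"x":0.28,"y":0.012,"z":-0.2,"rx":0,"ry":0,"rz":0,"claw":0},{"x":0.28,"y":0.012,"z":-0.216,"rx":0,"ry":0,"rz":0,"claw":0},{"x":0.28,"y":0.012,"z":-0.216,"rx":0,"ry":0,"rz":0,"claw":0}]'
python3 -m pendant '[{"x":0,"y":0,"z":-0.006,"rx":0,"ry":0,"rz":0,"claw":0},{"x":0,"y":0,"z":-0.012,"rx":0,"ry":0,"rz":0,"claw":0},{"x":0,"y":0,"z":-0.018,"rx":0,"ry":0,"rz":0,"claw":0},{"x":0,"y":0,"z":-0.024,"rx":0,"ry":0,"rz":0,"claw":0},{"x":0,"y":0,"z":-0.028,"rx":0,"ry":0,"rz":0,"claw":0},{"x":0,"y":0,"z":-0.028,"rx":0,"ry":0,"rz":0,"claw":0},{"x":0,"y":0,"z":-0.028,"rx":0,"ry":0,"rz":0,"claw":0},{"x":0,"y":0,"z":-0.028,"rx":0,"ry":0,"rz":0,"claw":0}]'
```

```text
time_s: 7.7
tcp_pos: [0.5579, 0.1705, 0.2321]
ee_rot: [[1.0, 0.014, 0.0], [0.014, -1.0, -0.0], [0.0, 0.0, -1.0]]
wrist_force: [-0.1, -0.5, -3.0]
gripper_width: 0.18
gripper_force: 30.0
time_s: 8.7
tcp_pos: [0.558, 0.1705, 0.2251]
ee_rot: [[1.0, 0.014, 0.0], [0.014, -1.0, 0.0], [0.0, -0.0, -1.0]]
wrist_force: [0.7, 0.4, -3.7]
gripper_width: 0.183
gripper_force: 30.0
```

```bash
python3 -m pendant '[{"x":0,"y":0,"z":-0.004,"rx":0,"ry":0,"rz":0,"claw":0},{"x":0,"y":0,"z":-0.008,"rx":0,"ry":0,"rz":0,"claw":0},{"x":0,"y":0,"z":-0.012,"rx":0,"ry":0,"rz":0,"claw":0},{"x":0,"y":0,"z":-0.016,"rx":0,"ry":0,"rz":0,"claw":0},{"x":0,"y":0,"z":-0.018,"rx":0,"ry":0,"rz":0,"claw":0},{"x":0,"y":0,"z":-0.02,"rx":0,"ry":0,"rz":0,"claw":0},{"x":0,"y":0,"z":-0.02,"rx":0,"ry":0,"rz":0,"claw":0},{"x":0,"y":0,"z":-0.02,"rx":0,"ry":0,"rz":0,"claw":0}]'
```

```text
time_s: 9.7
tcp_pos: [0.558, 0.1705, 0.2201]
ee_rot: [[1.0, 0.014, 0.0], [0.014, -1.0, 0.0], [0.0, -0.0, -1.0]]
wrist_force: [0.4, 0.6, -4.1]
gripper_width: 0.178
gripper_force: 30.0
```

```bash
python3 -m pendant '[{"x":0,"y":0,"z":-0.003,"rx":0,"ry":0,"rz":0,"claw":0},{"x":0,"y":0,"z":-0.006,"rx":0,"ry":0,"rz":0,"claw":0},{"x":0,"y":0,"z":-0.009,"rx":0,"ry":0,"rz":0,"claw":0},{"x":0,"y":0,"z":-0.012,"rx":0,"ry":0,"rz":0,"claw":0},{"x":0,"y":0,"z":-0.014,"rx":0,"ry":0,"rz":0,"claw":0},{"x":0,"y":0,"z":-0.014,"rx":0,"ry":0,"rz":0,"claw":0},{"x":0,"y":0,"z":-0.014,"rx":0,"ry":0,"rz":0,"claw":0},{"x":0,"y":0,"z":-0.014,"rx":0,"ry":0,"rz":0,"claw":0}]'
```

```text
time_s: 10.7
tcp_pos: [0.558, 0.1705, 0.2166]
ee_rot: [[1.0, 0.014, 0.0], [0.014, -1.0, 0.0], [0.0, -0.0, -1.0]]
wrist_force: [1.2, -0.1, -2.1]
gripper_width: 0.18
gripper_force: 30.0
```

```bash
python3 -m pendant '[{"x":0,"y":0,"z":-0.002,"rx":0,"ry":0,"rz":0,"claw":0},{"x":0,"y":0,"z":-0.004,"rx":0,"ry":0,"rz":0,"claw":0},{"x":0,"y":0,"z":-0.006,"rx":0,"ry":0,"rz":0,"claw":0},{"x":0,"y":0,"z":-0.008,"rx":0,"ry":0,"rz":0,"claw":0},{"x":0,"y":0,"z":-0.008,"rx":0,"ry":0,"rz":0,"claw":0},{"x":0,"y":0,"z":-0.008,"rx":0,"ry":0,"rz":0,"claw":0},{"x":0,"y":0,"z":-0.008,"rx":0,"ry":0,"rz":0,"claw":0},{"x":0,"y":0,"z":-0.008,"rx":0,"ry":0,"rz":0,"claw":0}]'
python3 - <<'E'
from h import *
F=[];
for i in range(4): capture("wrist");s=sense();F.append(np.r_[s["wrist_force"],s["moment"]])
print(np.mean(F,0).round(2),s["tcp_pos"])
E
```

```text
time_s: 11.7
tcp_pos: [0.5582, 0.1705, 0.2154]
ee_rot: [[1.0, 0.014, 0.001], [0.014, -1.0, 0.0], [0.001, -0.0, -1.0]]
wrist_force: [-3.4, 0.2, 6.6]
gripper_width: 0.183
gripper_force: 30.0
[-2.53 -0.11  5.81 -0.13  1.1  -0.01] [0.55819783 0.17051243 0.21538719]
```

Contact: about 9 N net at the expected height on top of the square. Now I search clockwise, slowly.

```bash
python3 -m pendant '[{"x":0,"y":0,"z":0,"rx":0,"ry":0,"rz":-0.01,"claw":0},{"x":0,"y":0,"z":0,"rx":0,"ry":0,"rz":-0.02,"claw":0},{"x":0,"y":0,"z":0,"rx":0,"ry":0,"rz":-0.03,"claw":0},{"x":0,"y":0,"z":0,"rx":0,"ry":0,"rz":-0.04,"claw":0},{"x":0,"y":0,"z":0,"rx":0,"ry":0,"rz":-0.05,"claw":0},{"x":0,"y":0,"z":0,"rx":0,"ry":0,"rz":-0.06,"claw":0},{"x":0,"y":0,"z":0,"rx":0,"ry":0,"rz":-0.07,"claw":0},{"x":0,"y":0,"z":0,"rx":0,"ry":0,"rz":-0.08,"claw":0}]'
python3 - <<'E'
from h import *
F=[];
for i in range(3): capture("wrist");s=sense();F.append(np.r_[s["wrist_force"],s["moment"]])
print(np.mean(F,0).round(2),s["tcp_pos"])
E
```

```text
time_s: 12.9
tcp_pos: [0.5583, 0.1701, 0.2153]
ee_rot: [[0.972, -0.236, 0.001], [-0.236, -0.972, -0.001], [0.001, 0.0, -1.0]]
wrist_force: [-1.3, -2.1, 4.9]
gripper_width: 0.183
gripper_force: 30.0
[-1.96 -1.14  4.97 -0.5   0.8   0.06] [0.55831269 0.17013681 0.21521263]
```

```bash
python3 -m pendant '[{"x":0,"y":0,"z":-0.001,"rx":0,"ry":0,"rz":-0.01,"claw":0},{"x":0,"y":0,"z":-0.001,"rx":0,"ry":0,"rz":-0.02,"claw":0},{"x":0,"y":0,"z":-0.001,"rx":0,"ry":0,"rz":-0.03,"claw":0},{"x":0,"y":0,"z":-0.001,"rx":0,"ry":0,"rz":-0.04,"claw":0},{"x":0,"y":0,"z":-0.001,"rx":0,"ry":0,"rz":-0.05,"claw":0},{"x":0,"y":0,"z":-0.001,"rx":0,"ry":0,"rz":-0.06,"claw":0},{"x":0,"y":0,"z":-0.001,"rx":0,"ry":0,"rz":-0.07,"claw":0},{"x":0,"y":0,"z":-0.001,"rx":0,"ry":0,"rz":-0.08,"claw":0}]'
python3 - <<'E'
from h import *
F=[];
for i in range(3): capture("wrist");s=sense();F.append(np.r_[s["wrist_force"],s["moment"]])
print(np.mean(F,0).round(2),s["tcp_pos"])
E
```

```text
time_s: 14.05
tcp_pos: [0.5575, 0.1707, 0.2127]
ee_rot: [[0.882, -0.472, -0.002], [-0.472, -0.882, -0.0], [-0.002, 0.001, -1.0]]
wrist_force: [0.4, -0.6, -3.1]
gripper_width: 0.181
gripper_force: 30.0
[ 0.51  0.29 -3.77 -0.02  0.15 -0.  ] [0.55765408 0.17056345 0.21336703]
```

The square has found the bore: z fell to 0.2134 and the contact force is gone. I ease it down, holding the angle.

```bash
python3 -m pendant '[{"x":0,"y":0,"z":-0.004,"rx":0,"ry":0,"rz":0,"claw":0},{"x":0,"y":0,"z":-0.008,"rx":0,"ry":0,"rz":0,"claw":0},{"x":0,"y":0,"z":-0.012,"rx":0,"ry":0,"rz":0,"claw":0},{"x":0,"y":0,"z":-0.016,"rx":0,"ry":0,"rz":0,"claw":0},{"x":0,"y":0,"z":-0.020,"rx":0,"ry":0,"rz":0,"claw":0},{"x":0,"y":0,"z":-0.020,"rx":0,"ry":0,"rz":0,"claw":0},{"x":0,"y":0,"z":-0.020,"rx":0,"ry":0,"rz":0,"claw":0},{"x":0,"y":0,"z":-0.020,"rx":0,"ry":0,"rz":0,"claw":0}]'
python3 - <<'E'
from h import *
F=[];
for i in range(3): capture("wrist");s=sense();F.append(np.r_[s["wrist_force"],s["moment"]])
print(np.mean(F,0).round(2),s["tcp_pos"])
E
```

```text
time_s: 15.2
tcp_pos: [0.5578, 0.1705, 0.2092]
ee_rot: [[0.883, -0.47, -0.0], [-0.47, -0.883, -0.0], [-0.0, 0.0, -1.0]]
wrist_force: [-0.6, 0.6, -4.8]
gripper_width: 0.18
gripper_force: 30.0
[-0.22 -0.   -3.78  0.06  0.32 -0.02] [0.55787619 0.17048334 0.20924761]
```

```bash
python3 -m pendant '[{"x":0,"y":0,"z":-0.004,"rx":0,"ry":0,"rz":0,"claw":0},{"x":0,"y":0,"z":-0.008,"rx":0,"ry":0,"rz":0,"claw":0},{"x":0,"y":0,"z":-0.012,"rx":0,"ry":0,"rz":0,"claw":0},{"x":0,"y":0,"z":-0.016,"rx":0,"ry":0,"rz":0,"claw":0},{"x":0,"y":0,"z":-0.020,"rx":0,"ry":0,"rz":0,"claw":0},{"x":0,"y":0,"z":-0.024,"rx":0,"ry":0,"rz":0,"claw":0},{"x":0,"y":0,"z":-0.028,"rx":0,"ry":0,"rz":0,"claw":0},{"x":0,"y":0,"z":-0.028,"rx":0,"ry":0,"rz":0,"claw":0}]'
python3 - <<'E'
from h import *
F=[];
for i in range(3): capture("wrist");s=sense();F.append(np.r_[s["wrist_force"],s["moment"]])
print(np.mean(F,0).round(2),s["tcp_pos"])
E
```

```text
time_s: 16.35
tcp_pos: [0.5579, 0.1705, 0.2021]
ee_rot: [[0.883, -0.47, -0.0], [-0.47, -0.883, -0.0], [-0.0, 0.0, -1.0]]
wrist_force: [-1.3, 1.3, -3.1]
gripper_width: 0.183
gripper_force: 30.0
[-0.94  0.72 -3.5   0.16  0.49 -0.01] [0.55788462 0.17046508 0.20211068]
```

```bash
python3 -m pendant '[{"x":0,"y":0,"z":-0.001,"rx":0,"ry":0,"rz":0,"claw":0},{"x":0,"y":0,"z":-0.002,"rx":0,"ry":0,"rz":0,"claw":0},{"x":0,"y":0,"z":-0.003,"rx":0,"ry":0,"rz":0,"claw":0},{"x":0,"y":0,"z":-0.004,"rx":0,"ry":0,"rz":0,"claw":0},{"x":0,"y":0,"z":-0.005,"rx":0,"ry":0,"rz":0,"claw":0},{"x":0,"y":0,"z":-0.006,"rx":0,"ry":0,"rz":0,"claw":0},{"x":0,"y":0,"z":-0.006,"rx":0,"ry":0,"rz":0,"claw":0},{"x":0,"y":0,"z":-0.006,"rx":0,"ry":0,"rz":0,"claw":0}]'
python3 - <<'E'
from h import *
F=[];
for i in range(3): capture("wrist");s=sense();F.append(np.r_[s["wrist_force"],s["moment"]])
print(np.mean(F,0).round(2),s["tcp_pos"])
E
```

```text
time_s: 17.5
tcp_pos: [0.558, 0.1705, 0.2017]
ee_rot: [[0.883, -0.469, 0.001], [-0.469, -0.883, 0.0], [0.001, -0.0, -1.0]]
wrist_force: [-5.1, 0.9, 5.6]
gripper_width: 0.182
gripper_force: 30.0
[-4.9   1.11  5.29  0.21  1.75 -0.04] [0.55801516 0.170517   0.201718  ]
```

Home on the collar: 13.7 mm lower, at about 9 N. Now I turn clockwise while pressing very lightly and watching the torque.

```bash
python3 -m pendant '[{"x":0,"y":0,"z":0.001,"rx":0,"ry":0,"rz":-0.01,"claw":0},{"x":0,"y":0,"z":0.001,"rx":0,"ry":0,"rz":-0.02,"claw":0},{"x":0,"y":0,"z":0.001,"rx":0,"ry":0,"rz":-0.03,"claw":0},{"x":0,"y":0,"z":0.001,"rx":0,"ry":0,"rz":-0.04,"claw":0},{"x":0,"y":0,"z":0.001,"rx":0,"ry":0,"rz":-0.05,"claw":0},{"x":0,"y":0,"z":0.001,"rx":0,"ry":0,"rz":-0.06,"claw":0},{"x":0,"y":0,"z":0.001,"rx":0,"ry":0,"rz":-0.07,"claw":0},{"x":0,"y":0,"z":0.001,"rx":0,"ry":0,"rz":-0.08,"claw":0}]'
cat > m.py <<'E'
from h import *
F=[];
for i in range(3): capture("wrist");s=sense();F.append(np.r_[s["wrist_force"],s["moment"]])
R=s["ee_rot"];print(np.mean(F,0).round(2),s["tcp_pos"],np.degrees(np.arctan2(R[1][0],R[0][0])).round(2),s["time_s"])
E
python3 m.py
```

```text
time_s: 18.65
tcp_pos: [0.5584, 0.1705, 0.2017]
ee_rot: [[0.737, -0.675, 0.001], [-0.675, -0.737, 0.0], [0.001, -0.001, -1.0]]
wrist_force: [-3.9, 1.3, 6.2]
gripper_width: 0.18
gripper_force: 30.0
[-3.85  1.43  5.11  0.15  1.43  0.03] [0.55836623 0.17053828 0.20169403] -42.45 18.8
```

```bash
python3 -m pendant '[{"x":0,"y":0,"z":0.001,"rx":0,"ry":0,"rz":-0.007,"claw":0},{"x":0,"y":0,"z":0.001,"rx":0,"ry":0,"rz":-0.014,"claw":0},{"x":0,"y":0,"z":0.001,"rx":0,"ry":0,"rz":-0.021,"claw":0},{"x":0,"y":0,"z":0.001,"rx":0,"ry":0,"rz":-0.028,"claw":0},{"x":0,"y":0,"z":0.001,"rx":0,"ry":0,"rz":-0.035,"claw":0},{"x":0,"y":0,"z":0.001,"rx":0,"ry":0,"rz":-0.042,"claw":0},{"x":0,"y":0,"z":0.001,"rx":0,"ry":0,"rz":-0.049,"claw":0},{"x":0,"y":0,"z":0.001,"rx":0,"ry":0,"rz":-0.056,"claw":0}]'; python3 m.py
```

```text
time_s: 19.8
tcp_pos: [0.5583, 0.1705, 0.2017]
ee_rot: [[0.608, -0.794, 0.001], [-0.794, -0.608, 0.0], [0.0, -0.001, -1.0]]
wrist_force: [-3.7, 0.8, 5.1]
gripper_width: 0.181
gripper_force: 30.0
[-3.49  0.98  4.74  0.17  1.33  0.06] [0.55829233 0.17057128 0.20168675] -52.54 19.95
```

```bash
python3 -c "
from h import *
s=sense();print(s['effort'],s['joints'])"
```

```text
[ -1.04520287 -32.6323843   17.53746092   4.20266971   0.94305698
  -0.04422954] [ 3.28874109e+01  1.89047400e+01 -7.40294760e+00  2.33168965e-02
 -6.36415437e+01  4.56058612e+00]
```

```bash
python3 -m pendant '[{"x":0,"y":0,"z":0,"rx":0,"ry":0,"rz":-0.007,"claw":0},{"x":0,"y":0,"z":0,"rx":0,"ry":0,"rz":-0.014,"claw":0},{"x":0,"y":0,"z":0,"rx":0,"ry":0,"rz":-0.021,"claw":0},{"x":0,"y":0,"z":0,"rx":0,"ry":0,"rz":-0.028,"claw":0},{"x":0,"y":0,"z":0,"rx":0,"ry":0,"rz":-0.035,"claw":0},{"x":0,"y":0,"z":0,"rx":0,"ry":0,"rz":-0.042,"claw":0},{"x":0,"y":0,"z":0,"rx":0,"ry":0,"rz":-0.049,"claw":0},{"x":0,"y":0,"z":0,"rx":0,"ry":0,"rz":-0.056,"claw":0}]'; python3 m.py
```

```text
time_s: 20.95
tcp_pos: [0.5583, 0.1706, 0.2017]
ee_rot: [[0.459, -0.888, 0.001], [-0.888, -0.459, 0.0], [0.0, -0.001, -1.0]]
wrist_force: [-3.4, 1.3, 5.4]
gripper_width: 0.18
gripper_force: 30.0
[-3.77  0.74  5.16  0.25  1.31  0.04] [0.55831127 0.17063982 0.20172348] -62.62 21.1
```

```bash
python3 -m pendant '[{"x":0,"y":0,"z":0,"rx":0,"ry":0,"rz":-0.007,"claw":0},{"x":0,"y":0,"z":0,"rx":0,"ry":0,"rz":-0.014,"claw":0},{"x":0,"y":0,"z":0,"rx":0,"ry":0,"rz":-0.021,"claw":0},{"x":0,"y":0,"z":0,"rx":0,"ry":0,"rz":-0.028,"claw":0},{"x":0,"y":0,"z":0,"rx":0,"ry":0,"rz":-0.035,"claw":0},{"x":0,"y":0,"z":0,"rx":0,"ry":0,"rz":-0.042,"claw":0},{"x":0,"y":0,"z":0,"rx":0,"ry":0,"rz":-0.049,"claw":0},{"x":0,"y":0,"z":0,"rx":0,"ry":0,"rz":-0.056,"claw":0}]'; python3 m.py
```

```text
time_s: 22.1
tcp_pos: [0.5583, 0.1709, 0.2017]
ee_rot: [[0.297, -0.955, 0.001], [-0.955, -0.297, 0.001], [-0.0, -0.001, -1.0]]
wrist_force: [-4.9, 1.8, 5.5]
gripper_width: 0.185
gripper_force: 30.0
[-3.84  1.26  5.03  0.48  1.39  0.07] [0.55829311 0.17092212 0.20168608] -72.7 22.25
```

```bash
python3 -m pendant '[{"x":0,"y":0,"z":0,"rx":0,"ry":0,"rz":-0.007,"claw":0},{"x":0,"y":0,"z":0,"rx":0,"ry":0,"rz":-0.014,"claw":0},{"x":0,"y":0,"z":0,"rx":0,"ry":0,"rz":-0.021,"claw":0},{"x":0,"y":0,"z":0,"rx":0,"ry":0,"rz":-0.028,"claw":0},{"x":0,"y":0,"z":0,"rx":0,"ry":0,"rz":-0.035,"claw":0},{"x":0,"y":0,"z":0,"rx":0,"ry":0,"rz":-0.042,"claw":0},{"x":0,"y":0,"z":0,"rx":0,"ry":0,"rz":-0.049,"claw":0},{"x":0,"y":0,"z":0,"rx":0,"ry":0,"rz":-0.056,"claw":0}]'; python3 m.py; python3 - <<'E'
from h import *
c=capture("wrist");s=capture("scene")
save(np.hstack([cv2.resize(c["color"][60:360,170:470],(400,400)),cv2.resize(s["color"][140:240,350:450],(400,400),interpolation=2)]),'w4.png')
E
```

```text
time_s: 23.25
tcp_pos: [0.5584, 0.171, 0.2017]
ee_rot: [[0.125, -0.992, 0.001], [-0.992, -0.125, 0.001], [-0.001, -0.001, -1.0]]
wrist_force: [-4.6, 1.8, 4.7]
gripper_width: 0.18
gripper_force: 30.0
[-3.22  1.74  4.97  0.51  1.28  0.07] [0.55840362 0.1709724  0.2017084 ] -82.78 23.4
```

View pics/w4.png

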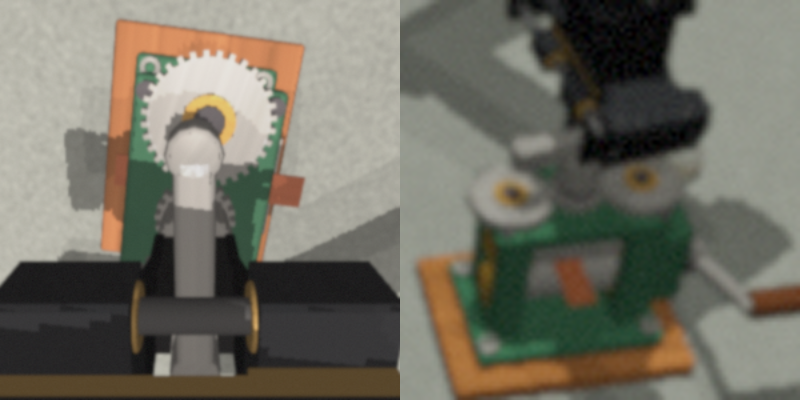

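The handle is seated low on the collar and turns with the gripper; nothing else has moved. I continue.

```bash
python3 -m pendant '[{"x":0,"y":0,"z":0,"rx":0,"ry":0,"rz":-0.006,"claw":0},{"x":0,"y":0,"z":0,"rx":0,"ry":0,"rz":-0.012,"claw":0},{"x":0,"y":0,"z":0,"rx":0,"ry":0,"rz":-0.018,"claw":0},{"x":0,"y":0,"z":0,"rx":0,"ry":0,"rz":-0.024,"claw":0},{"x":0,"y":0,"z":0,"rx":0,"ry":0,"rz":-0.03,"claw":0},{"x":0,"y":0,"z":0,"rx":0,"ry":0,"rz":-0.036,"claw":0},{"x":0,"y":0,"z":0,"rx":0,"ry":0,"rz":-0.042,"claw":0},{"x":0,"y":0,"z":0,"rx":0,"ry":0,"rz":-0.048,"claw":0}]'; python3 m.py
```

```text
time_s: 24.5
tcp_pos: [0.5585, 0.171, 0.2017]
ee_rot: [[-0.025, -1.0, 0.002], [-1.0, 0.025, 0.001], [-0.001, -0.002, -1.0]]
wrist_force: [-3.6, 1.7, 4.7]
gripper_width: 0.182
gripper_force: 30.0
[-2.84  1.97  4.83  0.55  1.22  0.06] [0.55851151 0.17097363 0.20170681] -91.42 24.65
```

```bash
python3 -m pendant '[{"x":0,"y":0,"z":0,"rx":0,"ry":0,"rz":-0.006,"claw":0},{"x":0,"y":0,"z":0,"rx":0,"ry":0,"rz":-0.012,"claw":0},{"x":0,"y":0,"z":0,"rx":0,"ry":0,"rz":-0.018,"claw":0},{"x":0,"y":0,"z":0,"rx":0,"ry":0,"rz":-0.024,"claw":0},{"x":0,"y":0,"z":0,"rx":0,"ry":0,"rz":-0.03,"claw":0},{"x":0,"y":0,"z":0,"rx":0,"ry":0,"rz":-0.036,"claw":0},{"x":0,"y":0,"z":0,"rx":0,"ry":0,"rz":-0.042,"claw":0},{"x":0,"y":0,"z":0,"rx":0,"ry":0,"rz":-0.048,"claw":0}]'; python3 m.py
```

```text
time_s: 25.65
tcp_pos: [0.5586, 0.171, 0.2017]
ee_rot: [[-0.175, -0.985, 0.002], [-0.985, 0.175, 0.001], [-0.001, -0.002, -1.0]]
wrist_force: [-2.1, 2.2, 5.4]
gripper_width: 0.186
gripper_force: 30.0
[-2.65  2.22  5.25  0.63  1.05  0.06] [0.55858663 0.17096601 0.20169062] -100.06 25.8
```

```bash
python3 -m pendant '[{"x":0,"y":0,"z":0,"rx":0,"ry":0,"rz":-0.006,"claw":0},{"x":0,"y":0,"z":0,"rx":0,"ry":0,"rz":-0.012,"claw":0},{"x":0,"y":0,"z":0,"rx":0,"ry":0,"rz":-0.018,"claw":0},{"x":0,"y":0,"z":0,"rx":0,"ry":0,"rz":-0.024,"claw":0},{"x":0,"y":0,"z":0,"rx":0,"ry":0,"rz":-0.03,"claw":0},{"x":0,"y":0,"z":0,"rx":0,"ry":0,"rz":-0.036,"claw":0},{"x":0,"y":0,"z":0,"rx":0,"ry":0,"rz":-0.042,"claw":0},{"x":0,"y":0,"z":0,"rx":0,"ry":0,"rz":-0.048,"claw":0}]'; python3 m.py
```

```text
time_s: 26.8
tcp_pos: [0.5587, 0.1711, 0.2017]
ee_rot: [[-0.32, -0.948, 0.002], [-0.948, 0.32, 0.001], [-0.002, -0.002, -1.0]]
wrist_force: [-1.3, 3.0, 5.1]
gripper_width: 0.18
gripper_force: 30.4
[-1.58  3.65  4.53  1.07  0.54  0.58] [0.55867435 0.17104102 0.20169719] -108.62 26.95
```

The torque jumped to about 0.58 N m: the strip is nipped and the handle is firm. I unload the push, let go, then rise straight up.

```bash
python3 -m pendant '[{"x":0,"y":0,"z":0.003,"rx":0,"ry":0,"rz":0,"claw":0},{"x":0,"y":0,"z":0.003,"rx":0,"ry":0,"rz":0,"claw":0.5},{"x":0,"y":0,"z":0.003,"rx":0,"ry":0,"rz":0,"claw":0.5},{"x":0,"y":0,"z":0.003,"rx":0,"ry":0,"rz":0,"claw":0.5},{"x":0,"y":0,"z":0.003,"rx":0,"ry":0,"rz":0,"claw":0.5},{"x":0,"y":0,"z":0.003,"rx":0,"ry":0,"rz":0,"claw":0.5},{"x":0,"y":0,"z":0.003,"rx":0,"ry":0,"rz":0,"claw":0.5},{"x":0,"y":0,"z":0.003,"rx":0,"ry":0,"rz":0,"claw":0.5}]'; python3 m.py
python3 -m pendant '[{"x":0,"y":0,"z":0.05,"rx":0,"ry":0,"rz":0,"claw":0.5},{"x":0,"y":0,"z":0.1,"rx":0,"ry":0,"rz":0,"claw":0.5},{"x":0,"y":0,"z":0.2,"rx":0,"ry":0,"rz":0,"claw":0.5},{"x":0,"y":0,"z":0.3,"rx":0,"ry":0,"rz":0,"claw":0.5},{"x":0,"y":0,"z":0.4,"rx":0,"ry":0,"rz":0,"claw":0.5},{"x":0,"y":0,"z":0.5,"rx":0,"ry":0,"rz":0,"claw":0.5},{"x":0,"y":0,"z":0.5,"rx":0,"ry":0,"rz":0,"claw":0.5},{"x":0,"y":0,"z":0.5,"rx":0,"ry":0,"rz":0,"claw":0.5}]'
python3 - <<'E'
from h import *
c=capture("wrist");s=capture("scene")
save(np.hstack([cv2.resize(c["color"][60:360,170:470],(400,400)),cv2.resize(s["color"][140:240,350:450],(400,400),interpolation=2)]),'w5.png')
E
```

```text
time_s: 27.95
tcp_pos: [0.5579, 0.1705, 0.2021]
ee_rot: [[-0.32, -0.947, 0.0], [-0.947, 0.32, 0.0], [-0.0, -0.0, -1.0]]
wrist_force: [0.5, 0.4, 0.1]
gripper_width: 0.494
gripper_force: 0.0
[-0.32  0.32 -0.27  0.04  0.03  0.  ] [0.55795196 0.17051194 0.20210615] -108.65 28.1
time_s: 29.1
tcp_pos: [0.5575, 0.1704, 0.3266]
ee_rot: [[-0.32, -0.947, -0.001], [-0.947, 0.32, 0.0], [0.0, 0.001, -1.0]]
wrist_force: [0.3, -0.2, 0.1]
gripper_width: 0.499
gripper_force: 0.0
```

View pics/w5.png

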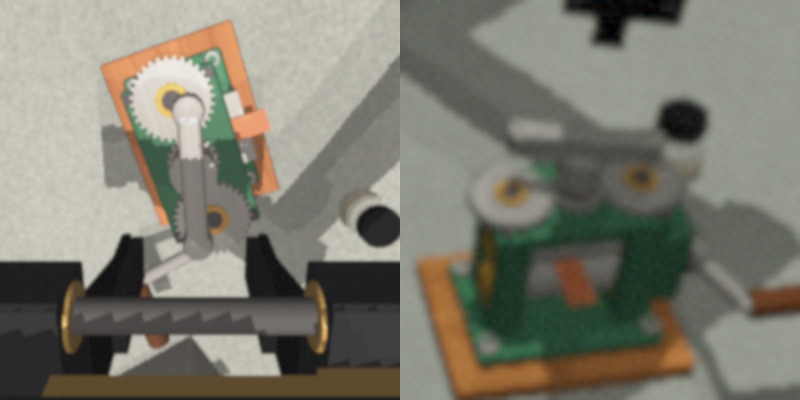

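The handle stands level and home on the spindle, the gripper is clear, and nothing else has been disturbed. Handing in.

```bash
python3 -c "
from station import *
print(finish_job())"
```

```text
the job is handed in; nothing more can be done
None
```

The steel T-handle is home on the mill's spindle collar and turned clockwise until the strip nipped, where the torque rose to about 0.58 N m. I then let go of it and handed the job in at about 29 s. The downward push read about 9 N, nothing else on the bench was moved, and I haven't been given a verdict.

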